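Unlatch the guard door of the test box

ROBOT

A 6-joint arm with a two-finger parallel gripper is mounted at the origin on a cart in front of the work surface, level with it; the furniture and walls round the work are solid. World frame = base frame: x ahead of the robot, y to its left, z up, the work surface at z = 0. Lengths are in mm, angles in rad, forces in N, time in s.
With the tool pointing down it reaches from about 350 to 875 mm from the base axis. Payload 4.2 kg.
Tool frame: the origin (TCP) lies midway between the tips of the shut fingers; the grasp point (between the pads) lies 19 mm behind it; z points along the fingers, y is the line along which they close (so a half turn about z gives the same grasp; the last joint's range is limited). The gripper opens to 85 mm and grips with 20 to 120 N. Pads are 22 mm wide; open, the fingers measure 114 mm over their backs; the gripper's body (76 mm by 85 mm) begins 54 mm behind the grasp point. The pads swing forward as they close: fully open they stand 13 mm farther back than shut.
Start: joints at [1.569, 0.385, 0.008, 0, -1.194, -0.259], TCP at [161.127, 603.852, 231.312] pointing down, gripper open.
Joint ranges: [-3.14, 3.14], [-1.21, 2.06], [-1.07, 1.41], [-3.16, 2.05], [-2.99, -0.16], [-3.1, 3.1]. Speed limits (rad/s): [2.79, 2.79, 3.14, 3.14, 3.14, 3.14].

INTERFACE

Orientations are given as a unit quaternion [x, y, z, w].
In Python, from bench import arm gives the robot as it stands. The module is installed in compiled form; this text tells all that it offers.
- The arm moves only by the shell command python3 -m handwheel 'ROWS' [OPENING]. ROWS is JSON, a list of rows, each an object of numbers: "x", "y", "z": the shift along the world's x, y, z each as a share of 20 cm, from -1 to 1; "ax", "ay", "az": the turn, a rotation vector about the world's x, y, z each as a share of 90 degrees, from -1 to 1. In form: [{"x": .., "y": .., "z": .., "ax": .., "ay": .., "az": ..}, ...]. A call has exactly 8 rows; each row shifts and turns the commanded pose from where the row before left it; what a row does not reach is not made up. A row lasts 1/10 s, in which the tool goes at most 50 mm and 8.59 degrees, less where a joint would pass 70% of its speed; a pose out of reach is approached as far as the arm can. A call with a number of a shift or a turn outside -1 to 1 is refused whole. A call with a gripper value outside its range is refused whole. OPENING is the opening, from -1 (shut) to 1 (fully open), set as the call begins (- or left out, the last holds). The fingers move at their own pace and stop on an object; the grip force is fixed at half the most. Time passes only in rows, so rows that do not move let the fingers close, or fill a call up. It gives the time, the measured TCP pose, the force, the opening and the grip force at its end, in the units of the state.
- arm.read_state(): the state, without advancing time (a new reading comes with each control period).
- arm.get_image(name): name is "scene" or "top"; returns the picture (420x560x3 uint8, red, green, blue); there is no depth.
- arm.camera_params(name): a dict with "K" (3x3 intrinsics, pixels), "position" and "orientation" of the camera in the world. Camera axes: x right, y down, z forward; pixel columns grow to the right and rows downward; lengths in mm; the calibration is good to about 2 mm. A picture is of the moment at which its call begins. camera_params takes no time and is no camera call.
- arm.job_done(): hands the job in; it is judged then, once.
The state is a dict: "clock": time; "joints": joint angles; "joint_vel": joint speeds; "joint_efforts": joint torques, N m; "position": TCP position; "ee_rot": TCP orientation; "contact_force": force on the tool from outside, world axes, zero at the start; "wrist_torque": the same for the moment, N m; "gripper_width": finger opening in mm; "grasp_force": force on a finger pad.
Only numpy, scipy, OpenCV 4.12 (cv2) and the standard library are available. Lean on these libraries where they do the work, as an engineer would, in place of code of your own. Each camera call takes 0.05 s, during which the arm holds its last target. There are 200 camera calls.

TASK

The door of the test box is held ajar by its safety latch. Reach down from above through the narrow gap behind the door, press the orange sprung hook down until it is free of the frame, draw the door towards you past the catch while the hook is held down, then swing the door open to at least 60 degrees and leave it there. The hook is brittle plastic: press and pull gently, neither forcing it against its stop nor pulling hard on a door that is still caught, and leave everything else on the bench undisturbed.

Things in the scene. Friction and masses are not known exactly. Their poses are not given: they have to be found in the camera images.
- test_box: grey guard box fixed to the bench, 260 mm wide, 165 deep, 152 high; at its front a blue frame (front face at x = 0, 12 mm thick), a white-rimmed clear door and an orange latch hook. Origin: bench level, middle of the front; x points into the box, y to the left, z up. Frame, door and hook together hang up to 15 mm higher or lower than the nominal heights given here; not measured: feel for it.
- hinge_foot (a point): point of the box on the door's vertical hinge axis, at bench level (x -6, y +115 mm in the box's frame). The door is 8 mm thick (4 mm either side of the axis), reaches 225 mm from the axis, has no handle; its top is level with the top of the frame's 12 mm high header bar, nominally z 150 mm. The free edge is on the right and swings towards the robot; hinge friction 0.15 N m: it stays where left.
- door (a joint): opening angle of the door (rad), 0 = parallel to the frame; range 0 to 1.9. It starts near 0.21, held ajar by the latch, which stops it at 0.23. The hook must stay pressed until 0.42; past that its barb is out of the frame and the hook may rise. More than 18 N on the door or its hook while it is caught breaks the latch.
- hook_spot (a point): nominal spot to press: top of the hook, mid-gap, with the door at 0.215 rad; fixed to the box, so the real height is up to 15 mm off. The orange arm, 24 mm wide, stands square on the door's inner face 185 mm from the hinge axis, to 74 mm from the axis plane, and runs under the header; its top is 16 mm below the tops of door and header. The gap between these is 38 to 44 mm there.
- barb_spot (a point): nominal place of the top of the hook's barb, which stands up behind the header bar (fixed to the box like hook_spot; up to 15 mm off in height). The hook moves straight down on a spring: it gives at 3 N and adds 0.5 N per mm; the barb clears the header after 9 mm of travel, a hard stop comes at 13 mm (9.5 N). Behind the header is an open slot up to x = 76 mm, then the roof, 152 mm high.
- bottle: small amber bottle with black dropper cap, 34 mm across, 102 mm high, standing right of the box; a bystander. Origin under its centre.
- cap_blue: dark blue can capacitor, 25 mm across, 42 mm high, standing; a bystander. Origin under its centre.
- tape: roll of black tape, 62 mm across, 19 mm high, lying flat; a bystander. Origin under its centre.
- handset: black phone, 162 x 76 x 9 mm, lying flat; a bystander. Origin under its centre.

How it is judged:
By the outcome, as a careful person would: the job done as asked, in the order asked, and still so for the second after the job is handed in, with the robot touching nothing.
It also fails if it takes over 40 s, if anything falls off the work surface, if the arm or the gripper's body presses on something with over 40 N, if the wrist force passes 120 N, or if a joint passes its speed limit or range.

## Working session

There is one attempt and no reset: what is moved stays moved. The work goes in short steps, Python scripts to look and compute and a shell command to move; the robot and the scene stay as the last step left them, time stands still between calls to the robot, and variables do not carry over. Pictures are saved under pics/ and viewed, at most 10 in all, crops included, and the job is handed in when it is done.

```bash
mkdir -p pics; python3 - <<'E'
from bench import arm
import cv2,numpy as np
for n in("scene","top"):
    im=arm.get_image(n); cv2.imwrite(f"pics/{n}0.png",im[:,:,::-1]); np.save(f"pics/{n}0.npy",im)
    print(n,arm.camera_params(n))
s=arm.read_state(); print(s)
E
```

```text
scene {'K': array([[394.37766619,   0.        , 272.18337978],
       [  0.        , 394.37766619, 206.7940443 ],
       [  0.        ,   0.        ,   1.        ]]), 'position': array([  58.095998  , -567.89320633,  625.96769744]), 'orientation': array([ 0.82761242, -0.29166472,  0.1626538 , -0.45114645])}
top {'K': array([[445.35261586,   0.        , 277.76143072],
       [  0.        , 445.35261586, 212.99929614],
       [  0.        ,   0.        ,   1.        ]]), 'position': array([ 287.96464084,   29.84530806, 1396.86784205]), 'orientation': array([ 0.71086402, -0.6962705 ,  0.0715552 , -0.0689898 ])}
{'clock': 0.1, 'joints': array([ 1.56860230e+00,  3.85502126e-01,  6.74524171e-03, -3.97586164e-04,
       -1.19400580e+00, -2.58603204e-01]), 'joint_vel': array([-0.00012018, -0.00029191,  0.00347365,  0.00232689,  0.00032151,
       -0.00111574]), 'joint_efforts': array([-1.28408683e-04, -3.93323672e+01,  1.88926256e+01,  4.19793561e+00,
       -2.62817062e-03,  8.34832065e-06]), 'position': array([161.01410707, 603.36046053, 230.31621387]), 'ee_rot': array([ 9.91500107e-01, -1.30102024e-01, -5.75560791e-05,  9.98736176e-04]), 'contact_force': array([-0.48436383,  0.80521379,  0.65524132]), 'wrist_torque': array([ 0.00947572, -0.06218558, -0.02181997]), 'grasp_force': 0.0, 'gripper_width': 85.4593257845015}
```

View pics/scene0.png

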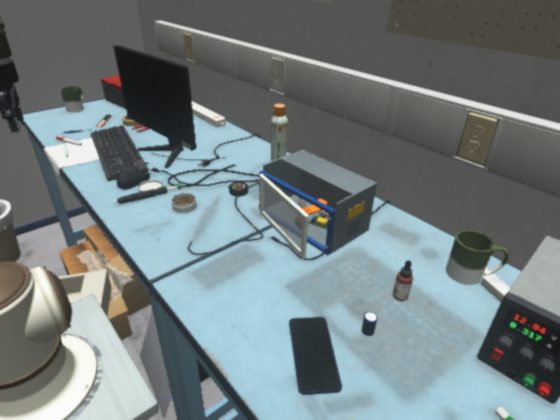

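View pics/top0.png

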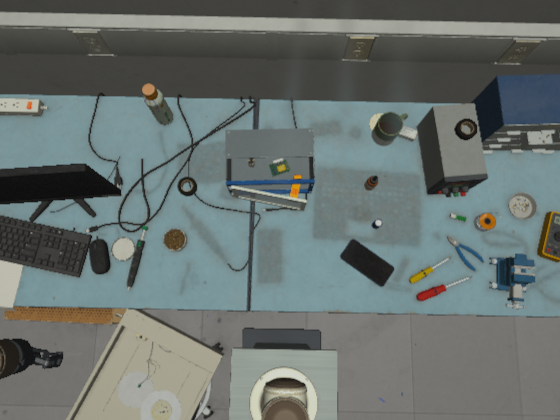

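```bash
python3 - <<'E'
import cv2,numpy as np
a=np.load("pics/top0.npy")[120:215,215:325,::-1]; b=np.load("pics/scene0.npy")[140:260,250:385,::-1]
a=cv2.resize(a,(660,570),interpolation=cv2.INTER_CUBIC); cv2.imwrite("pics/c_top.png",a)
b=cv2.resize(b,(675,600),interpolation=cv2.INTER_CUBIC); cv2.imwrite("pics/c_sc.png",b)
E
```

```text
(no output)
```

View pics/c_top.png

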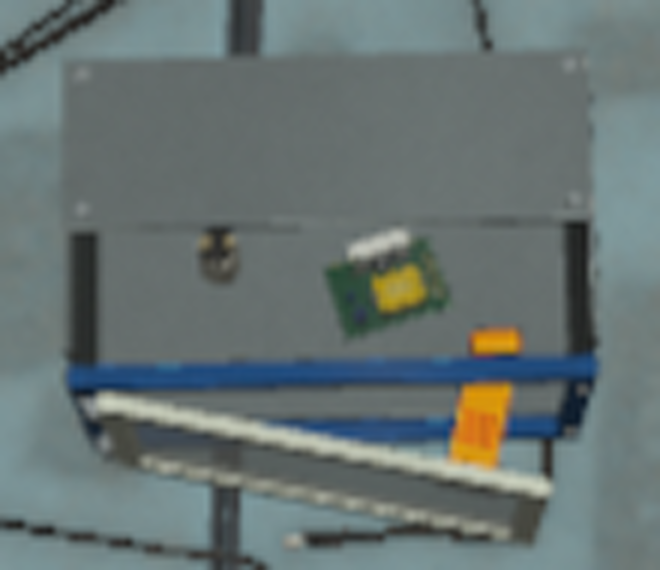

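View pics/c_sc.png

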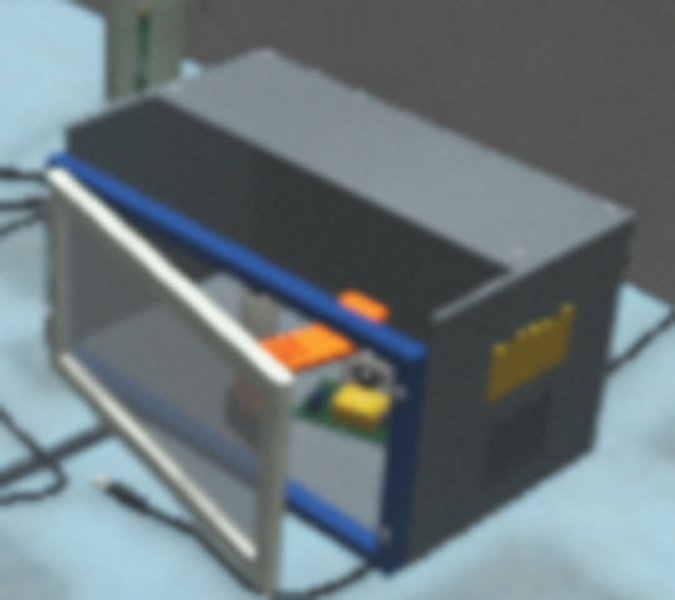

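```bash
cat > h.py <<'E'
import numpy as np
from bench import arm
from scipy.spatial.transform import Rotation as R
def ray(n,u,v):
    c=arm.camera_params(n); K=c["K"]
    d=R.from_quat(c["orientation"]).apply(np.linalg.inv(K)@[u,v,1]); return np.array(c["position"]),d/np.linalg.norm(d)
def plane(n,u,v,z):
    p,d=ray(n,u,v); return p+d*(z-p[2])/d[2]
def tri(t,s):
    p,d=ray("top",*t); q,e=ray("scene",*s)
    k=np.linalg.lstsq(np.c_[d,-e],q-p,rcond=None)[0]; a=p+k[0]*d;b=q+k[1]*e
    return (a+b)/2,np.linalg.norm(a-b)
E
python3 - <<'E'
from h import *
np.set_printoptions(precision=1,suppress=True)
T=lambda x,y:(215+x/6-.42,120+y/6-.42); S=lambda x,y:(250+x/5-.4,140+y/5-.4)
roof=[(65,62),(590,57),(590,218),(65,225)]
P=np.array([plane("top",*T(*c),152) for c in roof]); print(P)
print(np.linalg.norm(P[0]-P[1]),np.linalg.norm(P[1]-P[2]))
L=np.array([[165,130],[165,-130],[76,-130],[76,130]])
A=P[:,:2].mean(0);B=L.mean(0);H=(L-B).T@(P[:,:2]-A);th=np.arctan2(H[0,1]-H[1,0],H[0,0]+H[1,1])
Rm=np.array([[np.cos(th),-np.sin(th)],[np.sin(th),np.cos(th)]]);o=A-Rm@B
print("th",th,"o",o, "res",P[:,:2]-(L@Rm.T+o))
# checks two view
for nm,t,s in [("roof backR",(590,57),(632,215)),("roof frontR?",(590,218),(437,318)),("hdr right top back",(596,356),(424,350)),("hdr left top",(68,366),(60,155)),("door free top",(549,488),(292,378)),("barb top backR",(520,328),(386,308)),("hook corner at door R",(497,467),(283,368))]:
    p,e=tri(T(*t),S(*s)); print(nm,p,e,"box",Rm.T@(p[:2]-o))
c,s_=np.cos(.215),np.sin(.215)
# door dir from hinge: (-s,-c); inner normal (+c,-s)
hinge=np.array([-6,115]);d=np.array([-s_,-c]);n=np.array([c,-s_])
for nm,a,b in [("hook root",185,4),("hook end",185,74),("mid gap?",185,24),("free",225,0)]:
    q=hinge+a*d+b*n; print(nm,q,Rm@q+o)
print(arm.read_state()["joints"])
E
```

```text
[[786.8 187.9 152. ]
 [795.2 -71.2 152. ]
 [711.9 -71.6 152. ]
 [702.7 184.2 152. ]]
259.27575627600254 83.34882973326478
th 0.03327107580415787 o [628.7  53.3] res [[-2.5 -0.8]
 [-2.7 -0.1]
 [ 2.9  2.5]
 [ 2.3 -1.5]]
roof backR [794.3 -70.8 153.3] 1.0106315620228845 box [ 161.4 -129.5]
roof frontR? [700.5 -59.6 130.9] 43.9374344610178 box [  68.  -115.3]
hdr right top back [645.3 -75.2 136.8] 2.8794114309624534 box [  12.3 -129. ]
hdr left top [635.1 182.5 134.7] 2.872924285836543 box [ 10.7 128.9]
door free top [580.2 -53.9 137. ] 1.0767983629470292 box [ -52.1 -105.6]
barb top backR [658.9 -38.  135.9] 2.9187731656106437 box [ 27.2 -92.2]
hook corner at door R [595.  -30.5 123.6] 5.09825184834344 box [-36.5 -82.6]
hook root [-41.6 -66.6] [589.4 -14.6]
hook end [ 26.8 -81.5] [658.2 -27.3]
mid gap? [-22.  -70.9] [609.  -18.2]
free [ -54.  -104.8] [578.2 -53.2]
[ 1.6  0.4  0.  -0.  -1.2 -0.3]
```

```bash
python3 -m handwheel '[{"x":0.14,"y":-0.194,"z":0,"ax":0,"ay":0,"az":0.06},{"x":0.14,"y":-0.194,"z":0,"ax":0,"ay":0,"az":0.06},{"x":0.14,"y":-0.194,"z":0,"ax":0,"ay":0,"az":0},{"x":0.14,"y":-0.194,"z":0,"ax":0,"ay":0,"az":0},{"x":0.14,"y":-0.194,"z":0,"ax":0,"ay":0,"az":0},{"x":0.14,"y":-0.194,"z":0,"ax":0,"ay":0,"az":0},{"x":0.14,"y":-0.194,"z":0,"ax":0,"ay":0,"az":0},{"x":0.14,"y":-0.194,"z":0,"ax":0,"ay":0,"az":0}]' -1
```

```text
clock: 0.9
position: [385.7, 291.6, 231.2]
ee_rot: [0.999, -0.036, -0.0, 0.0]
contact_force: [-0.3, 0.8, -0.2]
gripper_width: 0.0
grasp_force: 0.0
```

Tracking is good; continue to above the gap.

```bash
python3 -m handwheel '[{"x":0.14,"y":-0.194,"z":0,"ax":0,"ay":0,"az":0},{"x":0.14,"y":-0.194,"z":0,"ax":0,"ay":0,"az":0},{"x":0.14,"y":-0.194,"z":0,"ax":0,"ay":0,"az":0},{"x":0.14,"y":-0.194,"z":0,"ax":0,"ay":0,"az":0},{"x":0.14,"y":-0.194,"z":0,"ax":0,"ay":0,"az":0},{"x":0.14,"y":-0.194,"z":0,"ax":0,"ay":0,"az":0},{"x":0.14,"y":-0.194,"z":-0.1,"ax":0,"ay":0,"az":0},{"x":0.14,"y":-0.19,"z":-0.1,"ax":0,"ay":0,"az":0}]' && python3 -m handwheel '[{"x":0,"y":0,"z":-0.1,"ax":0,"ay":0,"az":0},{"x":0,"y":0,"z":0,"ax":0,"ay":0,"az":0},{"x":0,"y":0,"z":0,"ax":0,"ay":0,"az":0},{"x":0,"y":0,"z":0,"ax":0,"ay":0,"az":0},{"x":0,"y":0,"z":0,"ax":0,"ay":0,"az":0},{"x":0,"y":0,"z":0,"ax":0,"ay":0,"az":0},{"x":0,"y":0,"z":0,"ax":0,"ay":0,"az":0},{"x":0,"y":0,"z":0,"ax":0,"ay":0,"az":0}]'
python3 - <<'E'
from h import *
import cv2
s=arm.read_state();print(s["joints"],s["position"],s["contact_force"])
im=arm.get_image("scene"); c=im[100:260,220:400,::-1]; cv2.imwrite("pics/s1.png",cv2.resize(c,(675,600),interpolation=cv2.INTER_CUBIC))
E
```

```text
clock: 1.7
position: [608.5, -15.5, 192.3]
ee_rot: [0.999, -0.036, 0.001, -0.0]
contact_force: [-0.1, 1.7, -0.1]
gripper_width: 0.0
grasp_force: 0.0
clock: 2.5
position: [607.5, -13.5, 172.9]
ee_rot: [0.999, -0.036, 0.0, -0.0]
contact_force: [0.7, 0.3, 0.3]
gripper_width: 0.0
grasp_force: 0.0
[ 2.43890076e-01  4.00573657e-01 -1.20945387e-01  2.19134597e-05
 -1.04858881e+00  1.25510728e+00] [607.45620363 -13.51753485 172.94434185] [0.6520045  0.27027638 0.34716016]
```

View pics/s1.png

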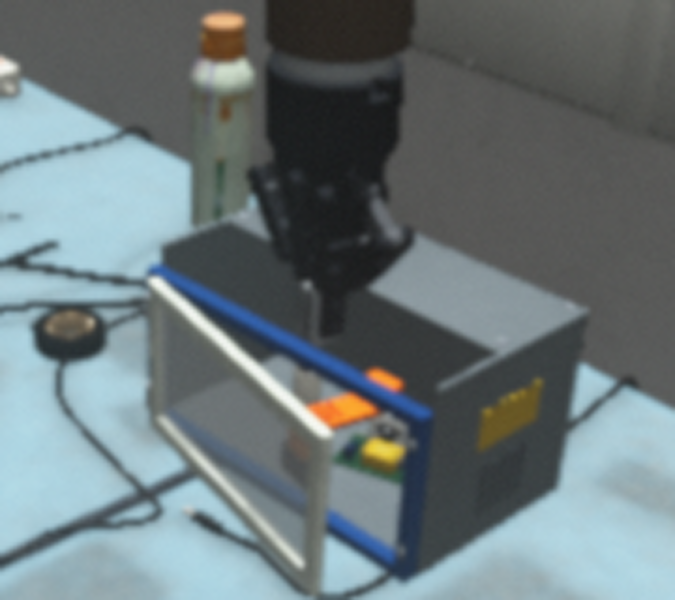

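```bash
python3 - <<'E'
from h import *
c=arm.camera_params("scene");p=arm.read_state()["position"]
q=R.from_quat(c["orientation"]).inv().apply(p-c["position"]);q=c["K"]@q;q=q/q[2]
print("tcp px in crop",(q[0]-220)*3.75,(q[1]-100)*3.75)
for u,v in[(345,407),(312,412),(372,400)]: print(plane("scene",220+u/3.75,100+v/3.75,121))
print(plane("top",215+478/6,120+420/6,121), plane("top",215+455/6,120+420/6,121), plane("top",215+508/6,120+420/6,121))
E
```

```text
tcp px in crop 319.35170979495064 338.72037965675753
[624.64504483 -22.64451157 121.        ]
[604.47157074 -13.95321    121.        ]
[643.72648947 -27.39517112 121.        ]
[615.78173752 -20.71318379 121.        ] [615.5368289   -9.38996485 121.        ] [616.10122054 -35.48430985 121.        ]
```

```bash
python3 -m handwheel '[{"x":0.0125,"y":-0.0275,"z":0,"ax":0,"ay":0,"az":0},{"x":0,"y":0,"z":-0.04,"ax":0,"ay":0,"az":0},{"x":0,"y":0,"z":-0.04,"ax":0,"ay":0,"az":0},{"x":0,"y":0,"z":-0.04,"ax":0,"ay":0,"az":0},{"x":0,"y":0,"z":-0.04,"ax":0,"ay":0,"az":0},{"x":0,"y":0,"z":-0.02,"ax":0,"ay":0,"az":0},{"x":0,"y":0,"z":-0.01,"ax":0,"ay":0,"az":0},{"x":0,"y":0,"z":0,"ax":0,"ay":0,"az":0}]'
python3 -m handwheel '[{"x":0,"y":0,"z":-0.01,"ax":0,"ay":0,"az":0},{"x":0,"y":0,"z":-0.01,"ax":0,"ay":0,"az":0},{"x":0,"y":0,"z":0,"ax":0,"ay":0,"az":0},{"x":0,"y":0,"z":0,"ax":0,"ay":0,"az":0},{"x":0,"y":0,"z":0,"ax":0,"ay":0,"az":0},{"x":0,"y":0,"z":0,"ax":0,"ay":0,"az":0},{"x":0,"y":0,"z":0,"ax":0,"ay":0,"az":0},{"x":0,"y":0,"z":0,"ax":0,"ay":0,"az":0}]'
```

```text
clock: 3.35
position: [609.9, -19.3, 134.2]
ee_rot: [0.999, -0.036, -0.0, 0.0]
contact_force: [-0.1, -0.4, 0.1]
gripper_width: -0.2
grasp_force: 0.0
clock: 4.15
position: [609.9, -19.3, 130.6]
ee_rot: [0.999, -0.036, 0.0, -0.0]
contact_force: [-0.9, -1.5, -0.5]
gripper_width: -0.1
grasp_force: 0.0
```

```bash
for i in 1; do python3 -m handwheel '[{"x":0,"y":0,"z":-0.01,"ax":0,"ay":0,"az":0},{"x":0,"y":0,"z":-0.01,"ax":0,"ay":0,"az":0},{"x":0,"y":0,"z":-0.01,"ax":0,"ay":0,"az":0},{"x":0,"y":0,"z":0,"ax":0,"ay":0,"az":0},{"x":0,"y":0,"z":0,"ax":0,"ay":0,"az":0},{"x":0,"y":0,"z":0,"ax":0,"ay":0,"az":0},{"x":0,"y":0,"z":0,"ax":0,"ay":0,"az":0},{"x":0,"y":0,"z":0,"ax":0,"ay":0,"az":0}]'; done; python3 -m handwheel '[{"x":0,"y":0,"z":-0.01,"ax":0,"ay":0,"az":0},{"x":0,"y":0,"z":0,"ax":0,"ay":0,"az":0},{"x":0,"y":0,"z":0,"ax":0,"ay":0,"az":0},{"x":0,"y":0,"z":0,"ax":0,"ay":0,"az":0},{"x":0,"y":0,"z":0,"ax":0,"ay":0,"az":0},{"x":0,"y":0,"z":0,"ax":0,"ay":0,"az":0},{"x":0,"y":0,"z":0,"ax":0,"ay":0,"az":0},{"x":0,"y":0,"z":0,"ax":0,"ay":0,"az":0}]'
```

```text
clock: 4.95
position: [610.0, -19.3, 124.6]
ee_rot: [0.999, -0.036, 0.0, -0.0]
contact_force: [-0.5, 0.3, 0.0]
gripper_width: 0.2
grasp_force: 0.0
clock: 5.75
position: [609.9, -19.3, 122.6]
ee_rot: [0.999, -0.036, 0.0, 0.0]
contact_force: [-0.7, 0.6, 0.2]
gripper_width: -0.0
grasp_force: 0.0
```

```bash
python3 -m handwheel '[{"x":0,"y":0,"z":-0.01,"ax":0,"ay":0,"az":0},{"x":0,"y":0,"z":0,"ax":0,"ay":0,"az":0},{"x":0,"y":0,"z":0,"ax":0,"ay":0,"az":0},{"x":0,"y":0,"z":0,"ax":0,"ay":0,"az":0},{"x":0,"y":0,"z":0,"ax":0,"ay":0,"az":0},{"x":0,"y":0,"z":0,"ax":0,"ay":0,"az":0},{"x":0,"y":0,"z":0,"ax":0,"ay":0,"az":0},{"x":0,"y":0,"z":0,"ax":0,"ay":0,"az":0}]'; python3 -m handwheel '[{"x":0,"y":0,"z":-0.01,"ax":0,"ay":0,"az":0},{"x":0,"y":0,"z":0,"ax":0,"ay":0,"az":0},{"x":0,"y":0,"z":0,"ax":0,"ay":0,"az":0},{"x":0,"y":0,"z":0,"ax":0,"ay":0,"az":0},{"x":0,"y":0,"z":0,"ax":0,"ay":0,"az":0},{"x":0,"y":0,"z":0,"ax":0,"ay":0,"az":0},{"x":0,"y":0,"z":0,"ax":0,"ay":0,"az":0},{"x":0,"y":0,"z":0,"ax":0,"ay":0,"az":0}]'
```

```text
clock: 6.55
position: [610.1, -19.3, 120.7]
ee_rot: [0.999, -0.036, 0.0, -0.0]
contact_force: [0.4, 0.8, 2.8]
gripper_width: -0.1
grasp_force: 1.4
clock: 7.35
position: [610.1, -19.3, 118.6]
ee_rot: [0.999, -0.036, 0.0, -0.0]
contact_force: [0.4, 0.6, 3.5]
gripper_width: -0.1
grasp_force: 1.9
```

```bash
python3 -m handwheel '[{"x":0,"y":0,"z":-0.01,"ax":0,"ay":0,"az":0},{"x":0,"y":0,"z":-0.01,"ax":0,"ay":0,"az":0},{"x":0,"y":0,"z":0,"ax":0,"ay":0,"az":0},{"x":0,"y":0,"z":0,"ax":0,"ay":0,"az":0},{"x":0,"y":0,"z":0,"ax":0,"ay":0,"az":0},{"x":0,"y":0,"z":0,"ax":0,"ay":0,"az":0},{"x":0,"y":0,"z":0,"ax":0,"ay":0,"az":0},{"x":0,"y":0,"z":0,"ax":0,"ay":0,"az":0}]'; python3 -m handwheel '[{"x":0,"y":0,"z":-0.01,"ax":0,"ay":0,"az":0},{"x":0,"y":0,"z":-0.0075,"ax":0,"ay":0,"az":0},{"x":0,"y":0,"z":0,"ax":0,"ay":0,"az":0},{"x":0,"y":0,"z":0,"ax":0,"ay":0,"az":0},{"x":0,"y":0,"z":0,"ax":0,"ay":0,"az":0},{"x":0,"y":0,"z":0,"ax":0,"ay":0,"az":0},{"x":0,"y":0,"z":0,"ax":0,"ay":0,"az":0},{"x":0,"y":0,"z":0,"ax":0,"ay":0,"az":0}]'
```

```text
clock: 8.15
position: [610.1, -19.3, 114.8]
ee_rot: [0.999, -0.036, 0.0, 0.0]
contact_force: [0.2, -0.2, 6.1]
gripper_width: -0.0
grasp_force: 2.9
clock: 8.95
position: [610.1, -19.3, 111.7]
ee_rot: [0.999, -0.036, 0.0, 0.0]
contact_force: [-0.2, 0.5, 8.5]
gripper_width: -0.0
grasp_force: 3.6
```

```bash
python3 -m handwheel '[{"x":0,"y":0,"z":-0.0035,"ax":0,"ay":0,"az":0},{"x":0,"y":0,"z":0,"ax":0,"ay":0,"az":0},{"x":0,"y":0,"z":0,"ax":0,"ay":0,"az":0},{"x":0,"y":0,"z":0,"ax":0,"ay":0,"az":0},{"x":0,"y":0,"z":0,"ax":0,"ay":0,"az":0},{"x":0,"y":0,"z":0,"ax":0,"ay":0,"az":0},{"x":0,"y":0,"z":0,"ax":0,"ay":0,"az":0},{"x":0,"y":0,"z":0,"ax":0,"ay":0,"az":0}]'; python3 - <<'E'
from h import *
import cv2
F=[];P=[]
for i in range(12):
    im=arm.get_image("scene");s=arm.read_state();F.append(s["contact_force"]);P.append(s["position"])
print(np.mean(F,0),np.std(F,0),np.mean(P,0))
E
```

```text
clock: 9.75
position: [610.2, -19.3, 111.1]
ee_rot: [0.999, -0.036, 0.0, 0.0]
contact_force: [-0.2, -0.6, 7.7]
gripper_width: 0.3
grasp_force: 3.8
[-0.69145172  0.38151372  7.27856057] [0.51566321 0.41617701 0.48021383] [610.16849398 -19.31216752 111.07632052]
```

```bash
python3 -m handwheel '[{"x":0,"y":0,"z":-0.005,"ax":0,"ay":0,"az":0},{"x":0,"y":0,"z":-0.003,"ax":0,"ay":0,"az":0},{"x":0,"y":0,"z":0,"ax":0,"ay":0,"az":0},{"x":0,"y":0,"z":0,"ax":0,"ay":0,"az":0},{"x":0,"y":0,"z":0,"ax":0,"ay":0,"az":0},{"x":0,"y":0,"z":0,"ax":0,"ay":0,"az":0},{"x":0,"y":0,"z":0,"ax":0,"ay":0,"az":0},{"x":0,"y":0,"z":0,"ax":0,"ay":0,"az":0}]'; python3 - <<'E'
from h import *
import cv2
F=[];P=[]
for i in range(12):
    im=arm.get_image("scene");s=arm.read_state();F.append(s["contact_force"]);P.append(s["position"])
print(np.mean(F,0),np.std(F,0),np.mean(P,0))
# arc plan: finger on inner face, radius 185 offset 15 from axis plane
th=.0333;o=np.array([628.7,53.3]);Rm=np.array([[np.cos(th),-np.sin(th)],[np.sin(th),np.cos(th)]])
for a in (.215,.25,.3,.35,.4,.45,.5,.6,.8,1.0,1.15,1.2):
    c,s=np.cos(a),np.sin(a); print(a,(Rm@(np.array([-6,115])+185*np.array([-s,-c])+15*np.array([c,-s]))+o).round(1))
E
```

```text
clock: 11.15
position: [610.3, -19.3, 109.7]
ee_rot: [0.999, -0.036, 0.001, 0.0]
contact_force: [-1.3, 0.1, 9.1]
gripper_width: 0.0
grasp_force: 4.1
[-0.9066359   0.44909187  8.07007765] [0.51234884 0.57072146 0.4894039 ] [610.24704978 -19.31384874 109.66756187]
0.215 [600.2 -16.6]
0.25 [593.7 -15.9]
0.3 [584.6 -14.4]
0.35 [575.5 -12.4]
0.4 [566.5 -10. ]
0.45 [557.7  -7.2]
0.5 [549.   -3.9]
0.6 [532.2   3.9]
0.8 [501.3  24.4]
1.0 [475.1  50.6]
1.15 [459.2  73.4]
1.2 [454.7  81.5]
```

```bash
python3 -m handwheel '[{"x":0,"y":0,"z":-0.003,"ax":0,"ay":0,"az":0},{"x":-0.01,"y":0.002,"z":0,"ax":0,"ay":0,"az":0},{"x":-0.01,"y":0.002,"z":0,"ax":0,"ay":0,"az":0},{"x":-0.01,"y":0.002,"z":0,"ax":0,"ay":0,"az":0},{"x":-0.01,"y":0.002,"z":0,"ax":0,"ay":0,"az":0},{"x":-0.01,"y":0.002,"z":0,"ax":0,"ay":0,"az":0},{"x":0,"y":0,"z":0,"ax":0,"ay":0,"az":0},{"x":0,"y":0,"z":0,"ax":0,"ay":0,"az":0}]'; python3 - <<'E'
from h import *
import cv2
F=[];P=[]
for i in range(6):
    im=arm.get_image("top");s=arm.read_state();F.append(s["contact_force"]);P.append(s["position"])
print(np.mean(F,0),np.mean(P,0))
E
```

```text
clock: 12.55
position: [600.5, -18.1, 109.3]
ee_rot: [0.999, -0.036, 0.001, 0.001]
contact_force: [0.9, -2.4, 7.9]
gripper_width: 0.0
grasp_force: 4.2
[ 0.022799   -2.46492268  8.68107137] [600.54339881 -18.03325379 109.28974647]
```

```bash
python3 -m handwheel '[{"x":-0.01,"y":0.001,"z":0,"ax":0,"ay":0,"az":0},{"x":-0.01,"y":0.001,"z":0,"ax":0,"ay":0,"az":0},{"x":-0.01,"y":0.001,"z":0,"ax":0,"ay":0,"az":0},{"x":-0.01,"y":0.001,"z":0,"ax":0,"ay":0,"az":0},{"x":0,"y":0,"z":0,"ax":0,"ay":0,"az":0},{"x":0,"y":0,"z":0,"ax":0,"ay":0,"az":0},{"x":0,"y":0,"z":0,"ax":0,"ay":0,"az":0},{"x":0,"y":0,"z":0,"ax":0,"ay":0,"az":0}]'; python3 - <<'E'
from h import *
import cv2
F=[];P=[]
for i in range(4):
    im=arm.get_image("scene");s=arm.read_state();F.append(s["contact_force"]);P.append(s["position"])
print(np.mean(F,0),np.mean(P,0))
c=im[140:260,250:385,::-1]; cv2.imwrite("pics/s2.png",cv2.resize(c,(675,600),interpolation=cv2.INTER_CUBIC))
E
```

```text
clock: 13.65
position: [592.7, -16.9, 109.3]
ee_rot: [0.999, -0.036, 0.001, 0.0]
contact_force: [-0.3, -0.7, 8.9]
gripper_width: -0.2
grasp_force: 4.2
[-0.33280576 -1.43682925  8.27622055] [592.74725091 -16.87080786 109.30113355]
```

View pics/s2.png

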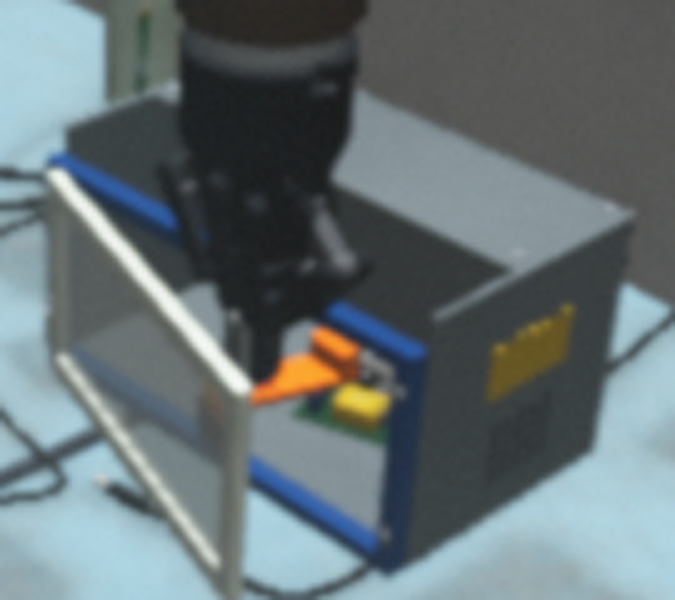

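```bash
python3 -m handwheel '[{"x":-0.0275,"y":0.004,"z":0,"ax":0,"ay":0,"az":-0.022},{"x":-0.0275,"y":0.005,"z":0,"ax":0,"ay":0,"az":-0.022},{"x":-0.0275,"y":0.0065,"z":0,"ax":0,"ay":0,"az":-0.022},{"x":-0.0275,"y":0.0075,"z":0,"ax":0,"ay":0,"az":-0.022},{"x":-0.0275,"y":0.009,"z":0,"ax":0,"ay":0,"az":-0.022},{"x":-0.0275,"y":0.01,"z":0,"ax":0,"ay":0,"az":-0.022},{"x":-0.0275,"y":0.011,"z":0,"ax":0,"ay":0,"az":-0.022},{"x":-0.0275,"y":0.012,"z":0,"ax":0,"ay":0,"az":-0.022}]'; python3 - <<'E'
from h import *
import cv2
for i in range(2):
    im=arm.get_image("scene");s=arm.read_state();print(s["contact_force"],s["position"])
c=im[140:260,230:365,::-1]; cv2.imwrite("pics/s3.png",cv2.resize(c,(675,600),interpolation=cv2.INTER_CUBIC))
E
```

```text
clock: 14.65
position: [547.6, -4.6, 108.9]
ee_rot: [0.985, -0.174, -0.0, 0.001]
contact_force: [-1.6, -3.6, 8.7]
gripper_width: -0.4
grasp_force: 4.3
[-1.72296189 -2.27640169  8.52871238] [546.67016761  -4.27418441 108.85190004]
[-1.93735415 -2.37393413  9.40560963] [546.83859491  -4.31795014 108.78520971]
```

View pics/s3.png

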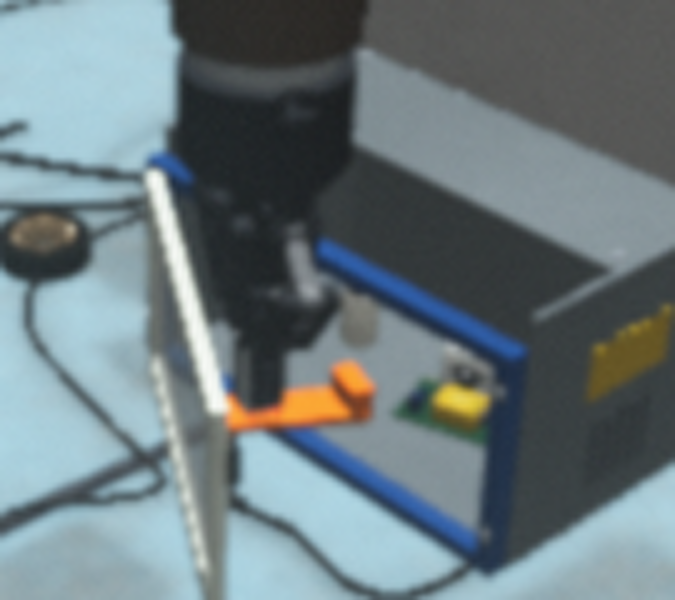

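```bash
python3 -m handwheel '[{"x":0,"y":0,"z":0.025,"ax":0,"ay":0,"az":0},{"x":0,"y":0,"z":0.025,"ax":0,"ay":0,"az":0},{"x":-0.04,"y":0.018,"z":0.022,"ax":0,"ay":0,"az":-0.032},{"x":-0.042,"y":0.02,"z":0,"ax":0,"ay":0,"az":-0.032},{"x":-0.041,"y":0.022,"z":0,"ax":0,"ay":0,"az":-0.032},{"x":-0.04,"y":0.025,"z":0,"ax":0,"ay":0,"az":-0.032},{"x":-0.038,"y":0.027,"z":0,"ax":0,"ay":0,"az":-0.032},{"x":-0.037,"y":0.027,"z":0,"ax":0,"ay":0,"az":-0.032}]'; python3 - <<'E'
from h import *
for i in range(2):
    im=arm.get_image("scene");s=arm.read_state();print(s["contact_force"],s["position"],s["joints"])
E
```

```text
clock: 15.55
position: [499.2, 24.2, 121.4]
ee_rot: [0.947, -0.321, -0.001, 0.0]
contact_force: [1.1, 0.0, 0.1]
gripper_width: -0.1
grasp_force: 0.4
[-2.04639209  0.4731952  -0.52271707] [497.8678047   24.54222542 121.32450726] [ 0.37487377  0.28836195 -0.44701249 -0.00153926 -0.83878729  0.5428166 ]
[-0.16591209  0.24526228  0.68795579] [498.39449057  24.25420064 121.39906823] [ 0.37407577  0.28904296 -0.44588601 -0.00116139 -0.83931064  0.54738479]
```

```bash
python3 -m handwheel '[{"x":-0.034,"y":0.031,"z":0,"ax":0,"ay":0,"az":-0.032},{"x":-0.033,"y":0.032,"z":0,"ax":0,"ay":0,"az":-0.032},{"x":-0.032,"y":0.033,"z":0,"ax":0,"ay":0,"az":-0.032},{"x":-0.03,"y":0.034,"z":0,"ax":0,"ay":0,"az":-0.032},{"x":-0.028,"y":0.036,"z":0,"ax":0,"ay":0,"az":-0.032},{"x":-0.027,"y":0.037,"z":0,"ax":0,"ay":0,"az":-0.032},{"x":-0.024,"y":0.039,"z":0,"ax":0,"ay":0,"az":-0.032},{"x":-0.022,"y":0.04,"z":0,"ax":0,"ay":0,"az":-0.032}]'; python3 - <<'E'
from h import *
import cv2
for i in range(2):
    im=arm.get_image("scene");s=arm.read_state();print(s["contact_force"],s["position"])
c=im[140:290,220:385,::-1]; cv2.imwrite("pics/s4.png",cv2.resize(c,(660,600),interpolation=cv2.INTER_CUBIC))
E
```

```text
clock: 16.45
position: [453.7, 80.3, 121.7]
ee_rot: [0.864, -0.503, -0.001, 0.001]
contact_force: [0.7, -0.7, 0.4]
gripper_width: -0.0
grasp_force: 0.5
[-1.32389064 -0.36740809 -1.04757958] [453.26443735  80.99915381 121.75773051]
[-0.22922394  0.27275427  0.28634455] [453.57382497  80.70538592 121.82463512]
```

View pics/s4.png

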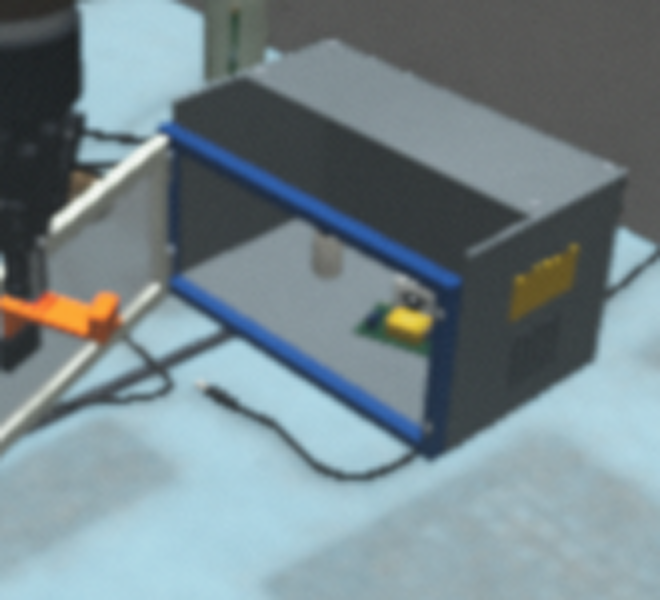

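```bash
python3 - <<'E'
from h import *
import cv2
im=arm.get_image("scene")
c=im[130:290,140:290,::-1]; cv2.imwrite("pics/s5.png",cv2.resize(c,(562,600),interpolation=cv2.INTER_CUBIC))
E
```

```text
(no output)
```

View pics/s5.png

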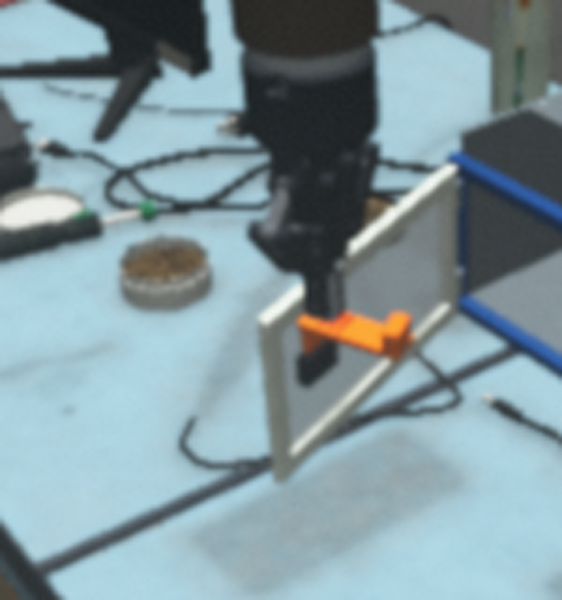

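```bash
python3 -m handwheel '[{"x":0,"y":0,"z":0.01,"ax":0,"ay":0,"az":0},{"x":0.008,"y":-0.018,"z":0.01,"ax":0,"ay":0,"az":0},{"x":0,"y":0,"z":0.05,"ax":0,"ay":0,"az":0},{"x":0,"y":0,"z":0.1,"ax":0,"ay":0,"az":0},{"x":0,"y":0,"z":0.15,"ax":0,"ay":0,"az":0},{"x":0,"y":0,"z":0.15,"ax":0,"ay":0,"az":0},{"x":-0.1,"y":0,"z":0.1,"ax":0,"ay":0,"az":0},{"x":-0.1,"y":0,"z":0,"ax":0,"ay":0,"az":0}]'; python3 - <<'E'
from h import *
import cv2
for i in range(3): im=arm.get_image("scene")
s=arm.read_state();print(s["contact_force"],s["position"],s["joint_vel"])
c=im[130:290,140:290,::-1]; cv2.imwrite("pics/s6.png",cv2.resize(c,(562,600),interpolation=cv2.INTER_CUBIC))
E
```

```text
clock: 17.4
position: [417.5, 77.5, 240.3]
ee_rot: [0.865, -0.502, 0.002, -0.003]
contact_force: [-1.0, 0.6, 0.3]
gripper_width: -0.6
grasp_force: 0.0
[ 0.5288843  -0.17405167 -0.57744228] [415.54314182  76.84121443 237.66674919] [-0.00748201  0.04183816  0.01690131  0.00810889  0.01265953  0.00167738]
```

View pics/s6.png

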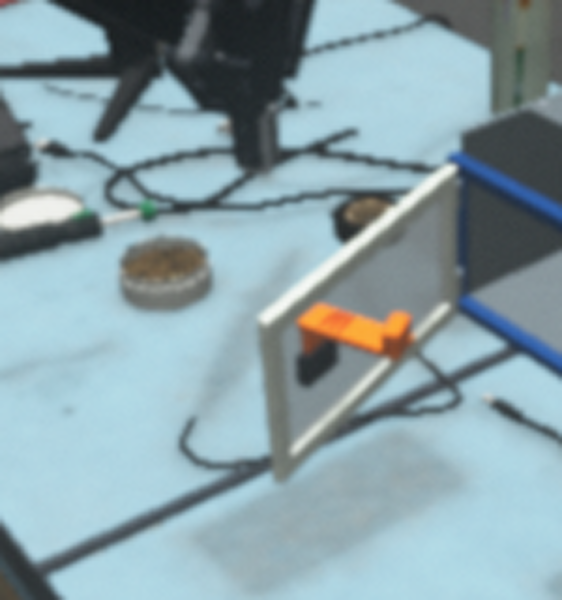

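The door stands open, the hook is intact with its housing below it, and the gripper is clear. I check the angle from the door's free top corner (crop pixel 262,322), then hand in.

```bash
python3 - <<'E'
from h import *
p=plane("scene",140+262/3.75,130+322/3.75,136)
th=.0333;o=np.array([628.7,53.3]);Rm=np.array([[np.cos(th),-np.sin(th)],[np.sin(th),np.cos(th)]])
d=Rm.T@(p[:2]-o)-[-6,115];a=np.degrees(np.arctan2(-d[0],-d[1]));print(d,np.linalg.norm(d),a)
if a>64: print(arm.job_done())
E
```

```text
[-212.15069343  -80.43442946] 226.88678711577106 69.23636900407244
the job is handed in; nothing more can be done
None
```

The job is handed in: the hook was pressed down, the door drawn past the catch and swung open to about 69 degrees by the camera. The gripper is clear, the hook looks intact, and it took about 17.5 s.

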